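# Push the worn bush out of a border roller with a drift

### The arm

A 7-joint arm with a two-finger parallel gripper is mounted at the origin on the work surface. World frame = base frame: x ahead of the robot, y to its left, z up, the work surface at z = 0. Lengths are in m, angles in rad, forces in N, time in s.
With the tool pointing down it reaches from about 0.4 to 0.85 m from the base axis. Payload 6.9 kg.
Tool frame: the origin (TCP) lies on the centre line of the jaws, within the pads' length; the fingertips stand 11 mm ahead of it and the grasp point (between the pads) lies 8 mm behind it (bot.tips_ahead is the distance from the TCP to the fingertips, in m); z points along the fingers, y is the line along which they close (so a half turn about z gives the same grasp; the last joint's range is limited). The gripper opens to 85 mm and grips with 20 to 120 N. Pads are 22 mm wide; open, the fingers measure 114 mm over their backs; the gripper's body (76 mm by 85 mm) begins 54 mm behind the grasp point. The pads swing forward as they close: fully open they stand 13 mm farther back than shut.
Start: joints at [1.401, 0.507, -0.238, 1.5, 0.126, 1.149, -0.155], TCP at [0.17, -0.601, 0.242] pointing down, gripper open.
Joint ranges: [-3.08, 3.08], [-0.24, 2.05], [-1.43, 1.35], [0, 2.5], [-1.52, 4.66], [0.17, 1.96], [-2.89, 2.89]. Speed limits (rad/s): [2.39, 2.39, 3.14, 3.14, 3.14, 3.14, 3.14].

### API

Orientations are given as a rotation vector (axis times angle).
In Python, from station import bot gives the robot as it stands.
- The arm moves only by the shell command python3 -m creep 'ROWS' [OPENING] [FORCE]. ROWS is JSON, a list of rows, each an object of numbers: "dx", "dy", "dz": the shift along the tool's x, y, z in units of 250 mm (1.0 is 250 mm); "ax", "ay", "az": the turn, a rotation vector about the tool's x, y, z in units of pi rad (1.0 is pi rad). A call has 1 to 8 rows; each row is the pose to reach, as a shift and turn from the pose commanded when the call began, along the tool's axes at that moment, turning the shorter way round; what a row does not reach only later rows make up. A row lasts 1/10 s, in which the tool goes at most 50 mm and 8.59 degrees, less where a joint would pass 70% of its speed; a pose out of reach is approached as far as the arm can. A call with a number of a shift or a turn outside -1 to 1 is refused whole. A call with a gripper value outside its range is refused whole. OPENING is the finger opening in mm, from 0 to 85.4, set as the call begins (- or left out, the last holds). The fingers move at their own pace and stop on an object; FORCE is the grip in N (left out, the last holds). Time passes only in rows, so rows that repeat a pose let the fingers close. It gives the time, the measured TCP pose, the force, the opening and the grip force at its end, in the units of the state.
- bot.state(): the state, without advancing time (a new reading comes with each control period).
- bot.snapshot(name): name is "scene" or "top" or "wrist"; returns a dict with "color" (420x560x3 uint8, red, green, blue), "range_z" (420x560 float32, m along the optical axis (not along the pixel's ray), 0 where there is no reading), "fov_y" (degrees; the focal length in pixels is half the picture's height over the tangent of half this angle, whatever the lens; pixels are square), "cx", "cy" (the principal point, pixels), "rvec" (rotation vector, rad) and "tvec" (3), from world to camera coordinates, as OpenCV has them. Camera axes: x right, y down, z forward; pixel columns grow to the right and rows downward; lengths in m; the calibration is good to about 2 mm. The wrist camera is an equidistant fisheye: a pixel r from the principal point sees the ray r / f radians off the axis. A picture is of the moment at which its call begins.
- bot.finish_job(): hands the job in; it is judged then, once.
The state is a dict: "clock": time; "q": joint angles; "dq": joint speeds; "joint_efforts": joint torques, N m; "ee_pos": TCP position; "tcp_rot": TCP orientation; "contact_force": force on the tool from outside, world axes, zero at the start; "wrist_torque": the same for the moment, N m; "width": finger opening in m; "grip_force": force on a finger pad.
Only numpy, scipy, OpenCV 4.12 (cv2) and the standard library are available. Lean on these libraries where they do the work, as an engineer would, in place of code of your own. Each camera call takes 0.05 s, during which the arm holds its last target. There are 200 camera calls.

### The job

Push the worn bush out of the strapped-down roller, so that it drops into the tin at the roller's far end. Use the drift that fits the bore: lift it from its case by the middle, slide about a third of its length into the open end of the bore and let go of it there, then take it again near its tail and push it on through. When the bush has dropped, draw the drift right out and lay it on the felt mat, leaving everything else as it is.

Things in the scene. Friction and masses are not known exactly. Their poses are not given: they have to be found in the camera images.
- roller: Wooden border roller, 80 mm diameter, 130 mm long, with brass pattern, strapped in a timber cradle (126 mm wide, 90 mm long) fixed to the bench; top 132 mm high. Origin on the bench under its middle; y axis runs level along the bore, from the open end (-y, robot's right) to the bush end (+y). The bore lies on the roller's axis, 90 mm above the bench, 20.5 mm diameter, right through.
- bore_mouth (a point): Centre of the bore's open end, in the roller's end face (65 mm from its middle, 90 mm above the bench). The mouth is countersunk to 28.5 mm over the first 5 mm. Axes as the roller's: y points into the bore.
- bore_exit (a point): Centre of the other end of the bore, in the opposite end face, over the tin. The bush sits flush here. Axes as the roller's.
- bush_center (a point): Centre of the worn bronze bush: plain sleeve, outside 19 mm, hole 9 mm, 26 mm long, 50 g, y axis along its hole. It fills the last 26 mm of the bore, flush at the exit, its inner face 104 mm from the mouth. Friction holds it: 5 to 12 N along the bore slides it. It drops once its whole length is out (drift tip about 130 mm from the mouth).
- tray: Open sheet-metal tin on the bench under the roller's exit end, 110 x 110 mm, 30 mm high, walls and floor 3 mm. Origin at the centre of its underside. It is fixed.
- case: Fitted wooden case fixed on the bench at the right, 140 mm (x) by 230 mm (y), 38 mm high; origin at the centre of its underside. Two grooves along y, 40 mm either side of its middle, 34 mm wide, 214 mm long, floors 18 mm above the bench, hold the drifts. A finger trough 64 mm wide crosses its middle, open at both sides, floor 6 mm above the bench: only there can fingers reach round the drifts.
- drift_center (a point): Centre of the drift that fits the bore: straight octagonal aluminium bar 200 mm long, 16 mm across flats (17.3 over corners), 110 g. It lies in either groove of the case, centre 26 mm above the bench, top below the case's top. y axis along it, tail to tip, at the start the same way as the case's y. Left a third of the way into the bore it stays there, its free end drooping some 4 degrees.
- drift_tip (a point): Centre of that drift's tip face, 100 mm from its centre. The last 4 mm taper to 11 mm diameter.
- drift_tail (a point): Centre of that drift's tail face, 100 mm from its centre on the other side.
- thick_drift_center (a point): Centre of the other drift in the case, of the same shape and length but 26 mm across its flats: too thick for this bore, it stays in its groove. Its y axis runs along it.
- mat: Thin grey felt mat stuck to the bench in front of the roller, nearer to the robot: 100 mm (x) by 240 mm (y), 3 mm thick, empty. Origin at the centre of its underside, y axis along its length.
- hammer: Bystander: wooden-handled hammer, 260 mm long, 26 mm high; lies at the left. Its x axis runs along it to the head.
- pliers: Bystander: steel pliers, 160 mm long, 54 mm wide, 12 mm high; lie at the right of the roller, under the way that the drift takes into the bore. Its x axis points to the jaws.
- strip_coil: Bystander: coil of brass strip, a ring 60 mm across and 12 mm high; lies behind the case, at the right.
There are look-alikes about, which are no part of the job. Leave any yellow look-alike of the part that bears drift_center alone. Of the things shaped like the tray, the metal one is meant.

How it is judged:
By the outcome, as a careful person would: the job done as asked, in the order asked, and still so for the second after the job is handed in, with the robot touching nothing.
It also fails if it takes over 54 s, if anything falls off the work surface, if the arm or the gripper's body presses on something with over 40 N, if the wrist force passes 120 N, or if a joint passes its speed limit or range.

## Working session

There is one attempt and no reset: what is moved stays moved. The work goes in short steps, Python scripts to look and compute and a shell command to move; the robot and the scene stay as the last step left them, time stands still between calls to the robot, and variables do not carry over. Pictures are saved under pics/ and viewed, at most 12 in all, crops included, and the job is handed in when it is done.

```bash
ls; mkdir -p pics; cat > h.py <<'E'
import numpy as np, cv2
from scipy.spatial.transform import Rotation as R
from station import bot
def snap(n):
    s=bot.snapshot(n); s['n']=n
    s['f']=s['color'].shape[0]/2/np.tan(np.radians(s['fov_y'])/2)
    s['R']=R.from_rotvec(s['rvec']).as_matrix(); s['C']=-s['R'].T@np.array(s['tvec'])
    return s
def rays(s,uv):
    uv=np.atleast_2d(uv).astype(float); d=(uv-[s['cx'],s['cy']])/s['f']
    if s['n']=='wrist':
        r=np.linalg.norm(d,axis=1); k=np.tan(r)/np.maximum(r,1e-9); d=d*k[:,None]
    return np.c_[d,np.ones(len(d))]@s['R']
def plane(s,uv,z):
    r=rays(s,uv); return s['C']+r*((z-s['C'][2])/r[:,2])[:,None]
def depth(s,uv):
    uv=np.atleast_2d(uv); r=rays(s,uv)
    z=s['range_z'][uv[:,1].astype(int),uv[:,0].astype(int)]; return s['C']+r*z[:,None]
def cloud(s):
    h,w=s['range_z'].shape; u,v=np.meshgrid(np.arange(w),np.arange(h))
    P=depth(s,np.c_[u.ravel(),v.ravel()]).reshape(h,w,3); P[s['range_z']<=0]=np.nan; return P
def save(s,name): cv2.imwrite('pics/'+name,s['color'][...,::-1])
def tri(s1,a,s2,b):
    d1=rays(s1,a)[0];d2=rays(s2,b)[0]
    t=np.linalg.lstsq(np.c_[d1,-d2],s2['C']-s1['C'],rcond=None)[0]
    p,q=s1['C']+t[0]*d1,s2['C']+t[1]*d2; return (p+q)/2,np.linalg.norm(p-q)
E
python3 - <<'E'
from h import *
import pickle
for n in ['scene','top','wrist']:
    s=snap(n); save(s,n+'0.png'); pickle.dump(s,open(n+'0.pkl','wb')); print(n,s['f'],s['C'],s['R'][2])
print(bot.state())
a=[cv2.imread(f'pics/{n}0.png') for n in('scene','top')]
E
```

```text
pics
scene 388.69626047357764 [ 1.08948315 -0.37695503  0.90585461] [-0.54823608  0.34299315 -0.76275349]
top 460.61952294435457 [0.35238708 0.0206756  1.409902  ] [ 0.07778837 -0.0133108  -0.99688103]
wrist 325.19226210127806 [ 0.24551723 -0.57976798  0.37125427] [-0.29540421 -0.08155293 -0.95188522]
{'clock': 0.15, 'q': array([ 1.40051307,  0.5081722 , -0.23753621,  1.50088461,  0.12568338,
        1.1489094 , -0.1548064 ]), 'dq': array([ 0.0002869 , -0.00356112, -0.0002392 , -0.00312449,  0.0011021 ,
        0.00023309,  0.00106382]), 'joint_efforts': array([-2.76563536e-03, -6.21007490e+01, -2.18958780e+00, -2.49841315e+01,
        1.26190906e-02,  9.17807920e-03, -2.45119445e-06]), 'ee_pos': array([ 0.17002798, -0.60105192,  0.24161858]), 'tcp_rot': array([-3.11041368e+00, -4.31616479e-01,  3.10356496e-04]), 'contact_force': array([ 0.57694416, -0.02909369,  0.61024021]), 'wrist_torque': array([0.03188392, 0.03484166, 0.0081298 ]), 'grip_force': 0.0, 'width': 0.08555419332444333}
```

View pics/top0.png

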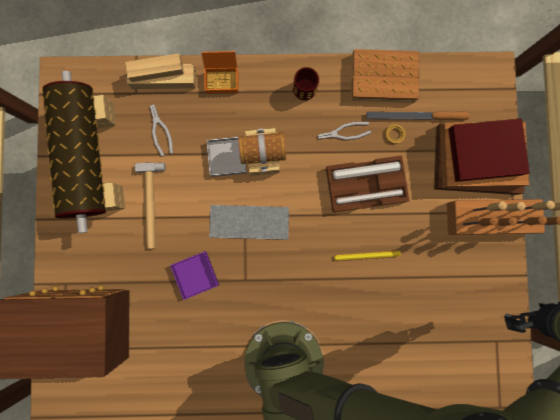

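View pics/scene0.png

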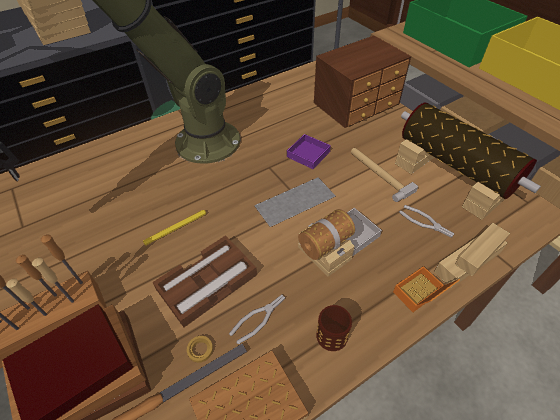

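The top view shows the case at about (368,183) with the thin drift in the near groove (370,197), the thick one at (367,170), the roller at (263,147), the metal tin at (225,156), the mat at (249,222), and the yellow look-alike at (366,256). The scene view shows the same: thin drift (197,268), thick drift (212,287), roller (328,233).

```bash
python3 - <<'E'
from h import *
import pickle
S={n:pickle.load(open(n+'0.pkl','rb')) for n in('scene','top')}
def blob(s,box,m):
    k=np.zeros(m.shape,np.uint8);x0,y0,x1,y1=box;k[y0:y1,x0:x1]=m[y0:y1,x0:x1]
    n,l,st,c=cv2.connectedComponentsWithStats(k); i=1+np.argmax(st[1:,4]); return l==i
def metal(s):
    h=cv2.cvtColor(s['color'],cv2.COLOR_RGB2HSV); return ((h[...,1]<60)&(h[...,2]>110)).astype(np.uint8)
def ends(m):
    v,u=np.nonzero(m); p=np.c_[u,v].astype(np.float32); r=cv2.minAreaRect(p)
    b=cv2.boxPoints(r); e=[np.linalg.norm(b[0]-b[1]),np.linalg.norm(b[1]-b[2])]
    pr=[(b[0]+b[1])/2,(b[2]+b[3])/2] if e[0]<e[1] else [(b[1]+b[2])/2,(b[3]+b[0])/2]
    pr.sort(key=lambda q:-q[0]); return pr,r
C={n:cloud(S[n]) for n in S}
E={}
for nm,bx in {'thin':dict(top=(325,185,412,212),scene=(160,243,232,292)),'thick':dict(top=(325,155,412,185),scene=(175,258,250,315))}.items():
    for n in S:
        m=blob(S[n],bx[n],metal(S[n])); pr,r=ends(m); E[nm,n]=pr
        P=C[n][m]; print(nm,n,np.round(pr,1).tolist(),np.round(r[1],1),'med',np.nanmedian(P,0).round(4),'ztop',np.nanpercentile(P[:,2],[10,50,90]).round(4), 'plane26',plane(S[n],pr,0.030).round(4).tolist())
s=S['top']
# mat
h=cv2.cvtColor(s['color'],cv2.COLOR_RGB2HSV)
m=blob(s,(200,195,300,250),((h[...,1]<60)).astype(np.uint8)); pr,r=ends(m); print('mat',plane(s,pr,.003).round(4).tolist(),r[1],plane(s,[r[0]],.003).round(4))
# roller: fused cloud
for n in S:
    P=C[n].reshape(-1,3); 
    k=(P[:,2]>.07)&(P[:,2]<.15)&(abs(P[:,0]-.56)<.12)&(abs(P[:,1]-.06)<.14); Q=P[k]
    print(n,len(Q),Q.min(0).round(4),Q.max(0).round(4))
    np.save(n+'_rol.npy',Q)
    T=Q[Q[:,2]>.115]; print('  top pts',T.mean(0).round(4),np.percentile(T,[1,99],axis=0).round(4).tolist())
    from scipy.optimize import least_squares
    K=Q
    for it in range(4):
        def res(p):
            d=np.array([np.sin(p[2]),np.cos(p[2]),0]);c=np.array([p[0],0,p[1]])
            v=K-c;v=v-np.outer(v@d,d);return np.linalg.norm(v,axis=1)-.04
        o=least_squares(res,[.56,.09,0] if it==0 else o.x,loss='soft_l1',f_scale=.002)
        K2=Q
        d=np.array([np.sin(o.x[2]),np.cos(o.x[2]),0]);c=np.array([o.x[0],0,o.x[1]]);v=Q-c;v=v-np.outer(v@d,d)
        K=Q[abs(np.linalg.norm(v,axis=1)-.04)<.006]
    t=K@d
    print('  cyl',o.x.round(4),len(K),'ends',np.percentile(t,[0.3,1,99,99.7]).round(4), 'x at y=.05',o.x[0]+.05*np.tan(o.x[2]))
P=C['top'].reshape(-1,3);
E
```

```text
thin scene [[228.0, 246.0], [164.5, 288.29998779296875]] [ 6.1 76.3] med [ 0.491  -0.2709  0.0332] ztop [0.0285 0.0332 0.0357] plane26 [[0.4746, -0.1663, 0.03], [0.5016, -0.3646, 0.03]]
thin top [[402.1000061035156, 191.39999389648438], [336.0, 201.10000610351562]] [ 5.  66.8] med [ 0.4863 -0.2666  0.0327] ztop [0.0283 0.0327 0.0362] plane26 [[0.4995, -0.3677, 0.03], [0.4735, -0.167, 0.03]]
thick scene [[245.0, 264.5], [179.10000610351562, 309.70001220703125]] [10.9 79.9] med [ 0.5716 -0.2645  0.0421] ztop [0.0349 0.0421 0.0457] plane26 [[0.5536, -0.1572, 0.03], [0.5776, -0.3574, 0.03]]
thick top [[400.0, 165.10000610351562], [333.1000061035156, 174.6999969482422]] [ 8.8 67.6] med [ 0.5646 -0.261   0.0414] ztop [0.0361 0.0414 0.0463] plane26 [[0.5798, -0.3646, 0.03], [0.5538, -0.1604, 0.03]]
mat [[0.4113, -0.0213, 0.003], [0.4218, 0.2179, 0.003]] (78.46543884277344, 32.25519943237305) [[0.4165 0.0984 0.003 ]]
scene 1765 [ 0.5644 -0.0149  0.07  ] [0.68   0.1203 0.1354]
  top pts [0.6327 0.0499 0.1259] [[0.5957, -0.0115, 0.1153], [0.6609, 0.1171, 0.1333]]
  cyl [0.6591 0.1458 0.1509] 517 ends [0.0815 0.0821 0.2155 0.2167] x at y=.05 0.666706813677349
top 1428 [ 0.5626 -0.014   0.07  ] [0.6796 0.12   0.1376]
  top pts [0.624  0.0536 0.1254] [[0.5924, -0.0108, 0.1153], [0.6585, 0.1167, 0.1346]]
  cyl [ 0.6156  0.1586 -0.1302] 484 ends [-0.0921 -0.0905  0.0361  0.0369] x at y=.05 0.6090842679926146
```

```bash
python3 - <<'E'
from h import *
a=cv2.imread('pics/top0.png')[115:225,195:420]; cv2.imwrite('pics/c1.png',cv2.resize(a,None,fx=3.5,fy=3.5,interpolation=cv2.INTER_CUBIC))
E
```

```text
(no output)
```

View pics/c1.png

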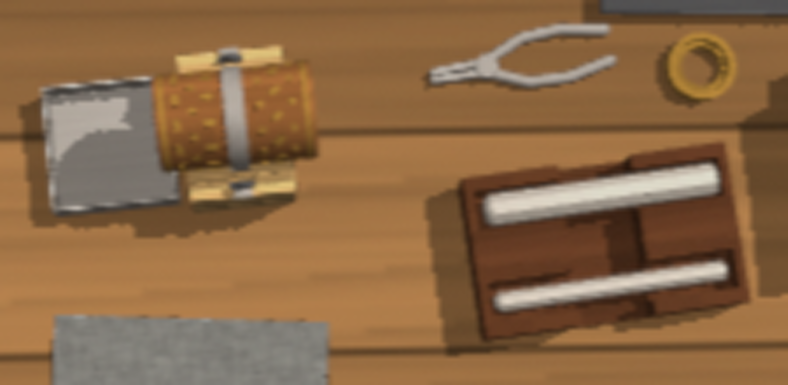

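```bash
cat >> h.py <<'E'
def rel(pos,yaw,pose=None,pitch=0):
    """tool down, tool y-axis at world angle yaw (deg) (or +180): prints creep units. pose: start pose."""
    st=bot.state(); p0,r0=pose or (st['ee_pos'],st['tcp_rot'])
    R0=R.from_rotvec(r0); out=[]
    for y in (yaw,yaw+180):
        a=np.radians(y); ty=np.array([np.cos(a),np.sin(a),0]); tz=np.array([0,0,-1.]); 
        M=R.from_matrix(np.c_[np.cross(ty,tz),ty,tz])
        out.append((R0.inv()*M).as_rotvec())
    d=R0.inv().apply(np.array(pos)-p0)
    print('d',(d/.25).round(4),'|mm|',np.linalg.norm(d)*1e3.__int__() if 0 else round(np.linalg.norm(d)*1e3,1),'rot',[(o/np.pi).round(4).tolist() for o in out])
def show():
    s=bot.state(); M=R.from_rotvec(s['tcp_rot']).as_matrix()
    print('t',round(s['clock'],2),'p',s['ee_pos'].round(4),'yaw_y',np.degrees(np.arctan2(M[1,1],M[0,1])).round(2),'z',M[:,2].round(3),'F',np.round(s['contact_force'],1),'w',round(s['width'],4),'g',round(s['grip_force'],1),'q',s['q'].round(2))
E
python3 - <<'E'
from h import *
from scipy.optimize import least_squares
Q=[np.load(n+'_rol.npy') for n in('scene','top')]
for Q in Q+[np.vstack(Q)]:
    x=[.622,.09,-.06]
    for it in range(6):
        def dist(p,P):
            d=np.array([np.sin(p[2]),np.cos(p[2]),0]);v=P-[p[0],0.05,p[1]];return np.linalg.norm(v-np.outer(v@d,d),axis=1)-.04,v@d
        K=Q[abs(dist(x,Q)[0])<(.012,.01,.008,.006,.005,.005)[it]]
        o=least_squares(lambda p:dist(p,K)[0],x,loss='soft_l1',f_scale=.001); x=o.x
    r,t=dist(x,K); print('axis x@y=.05,z,yaw(sin)',x.round(4),len(K),'rms',r.std().round(4),'ends',np.percentile(t,[.5,99.5]).round(4),'y',(0.05+np.cos(x[2])*np.percentile(t,[.5,99.5])).round(4))
show(); rel([.48,-.25,.19],7.5)
E
```

```text
axis x@y=.05,z,yaw(sin) [ 0.6269  0.0907 -0.0853] 1447 rms 0.0016 ends [-0.0615  0.0674] y [-0.0113  0.1172]
axis x@y=.05,z,yaw(sin) [ 0.6265  0.0898 -0.0835] 1250 rms 0.0021 ends [-0.0607  0.0677] y [-0.0105  0.1175]
axis x@y=.05,z,yaw(sin) [ 0.6268  0.0904 -0.0849] 2684 rms 0.0018 ends [-0.0613  0.0677] y [-0.0111  0.1175]
t 0.15 p [ 0.17   -0.6011  0.2416] yaw_y -74.2 z [-0.     0.001 -1.   ] F [ 0.6 -0.   0.6] w 0.0856 g 0.0 q [ 1.4   0.51 -0.24  1.5   0.13  1.15 -0.15]
d [ 1.5754 -1.0133  0.2079] |mm| 471.2 rot [[-0.0004, -0.0003, -0.4539], [-0.0003, 0.0004, 0.5461]]
```

```bash
python3 -m creep '[{"dx":0.79,"dy":-0.5,"az":-0.38},{"dx":0.79,"dy":-0.5,"az":-0.38},{"dx":0.79,"dy":-0.5,"az":-0.38},{"dx":0.79,"dy":-0.5,"az":-0.38},{"dx":0.79,"dy":-0.5,"az":-0.38},{"dx":0.79,"dy":-0.5,"az":-0.38},{"dx":0.79,"dy":-0.5,"az":-0.38},{"dx":0.79,"dy":-0.5,"az":-0.38}]' 50 100; python3 -c "
from h import *
show(); rel([.487,-.266,.16],7.5)"
```

```text
t 0.15 p [ 0.17   -0.6011  0.2416] yaw_y -74.2 z [-0.     0.001 -1.   ] F [ 0.6 -0.   0.6] w 0.0856 g 0.0 q [ 1.4   0.51 -0.24  1.5   0.13  1.15 -0.15]
d [ 1.5849 -0.9439  0.3278] |mm| 468.4 rot [[-0.0004, -0.0003, -0.4539], [-0.0003, 0.0004, 0.5461]]$[0]: bad value
```

```bash
python3 -m creep '[{"dx":0.79,"dy":-0.5,"dz":0,"ax":0,"ay":0,"az":-0.38},{"dx":0.79,"dy":-0.5,"dz":0,"ax":0,"ay":0,"az":-0.38},{"dx":0.79,"dy":-0.5,"dz":0,"ax":0,"ay":0,"az":-0.38},{"dx":0.79,"dy":-0.5,"dz":0,"ax":0,"ay":0,"az":-0.38},{"dx":0.79,"dy":-0.5,"dz":0,"ax":0,"ay":0,"az":-0.38},{"dx":0.79,"dy":-0.5,"dz":0,"ax":0,"ay":0,"az":-0.38},{"dx":0.79,"dy":-0.5,"dz":0,"ax":0,"ay":0,"az":-0.38},{"dx":0.79,"dy":-0.5,"dz":0,"ax":0,"ay":0,"az":-0.38}]' 50 100; python3 -c "
from h import *
show(); rel([.487,-.266,.16],7.5)"
```

```text
clock: 0.95
ee_pos: [0.3263, -0.4269, 0.2422]
tcp_rot: [-2.323, -2.114, 0.0]
contact_force: [0.2, -0.2, -0.3]
width: 0.0498
grip_force: 0.0
t 0.95 p [ 0.3263 -0.4269  0.2422] yaw_y -5.4 z [-0.  0. -1.] F [ 0.2 -0.2 -0.3] w 0.0498 g 0.0 q [ 1.27  0.41 -0.59  1.73  0.25  1.08  0.51]
d [0.7012 0.5795 0.3285] |mm| 241.8 rot [[-0.0001, -0.0001, -0.0716], [-0.0001, 0.0002, 0.9284]]
```

```bash
python3 -m creep '[{"dx":0.7,"dy":0.58,"dz":0.33,"ax":0,"ay":0,"az":-0.0716},{"dx":0.7,"dy":0.58,"dz":0.33,"ax":0,"ay":0,"az":-0.0716},{"dx":0.7,"dy":0.58,"dz":0.33,"ax":0,"ay":0,"az":-0.0716},{"dx":0.7,"dy":0.58,"dz":0.33,"ax":0,"ay":0,"az":-0.0716},{"dx":0.7,"dy":0.58,"dz":0.33,"ax":0,"ay":0,"az":-0.0716},{"dx":0.7,"dy":0.58,"dz":0.33,"ax":0,"ay":0,"az":-0.0716},{"dx":0.7,"dy":0.58,"dz":0.33,"ax":0,"ay":0,"az":-0.0716},{"dx":0.7,"dy":0.58,"dz":0.33,"ax":0,"ay":0,"az":-0.0716}]'; python3 -c "
from h import *
s=snap('wrist'); save(s,'w1.png'); import pickle; pickle.dump(s,open('w1.pkl','wb'));show(); print(s['C'],s['R'][2])"
```

```text
clock: 1.75
ee_pos: [0.4872, -0.2691, 0.1598]
tcp_rot: [-2.082, -2.353, 0.002]
contact_force: [-0.5, -0.5, -0.5]
width: 0.0502
grip_force: 0.0
t 1.8 p [ 0.4872 -0.2695  0.16  ] yaw_y 6.95 z [-0.    -0.001 -1.   ] F [-0.3 -0.9 -0.1] w 0.0499 g 0.0 q [ 0.86  0.53 -0.61  1.8   0.37  0.93  0.21]
[ 0.477703   -0.19102508  0.28947403] [ 0.03624082 -0.30474576 -0.95174399]
```

View pics/w1.png

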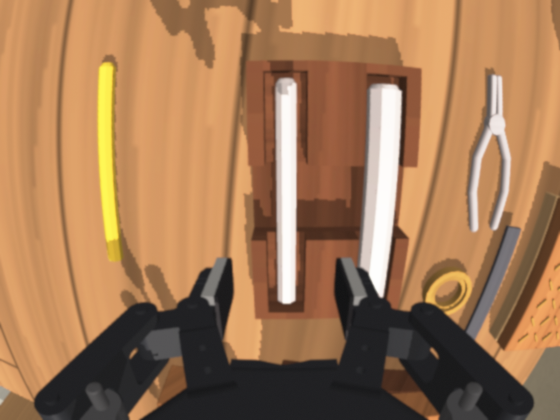

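The wrist view (up = +y) shows the thin drift from tip (286,80) to tail (287,302), the trough across it at rows 165–232, the thick drift to its right, and the fingers below at (218,285) and (350,285).

```bash
python3 - <<'E'
from h import *
import pickle
s=pickle.load(open('w1.pkl','rb'));t=pickle.load(open('top0.pkl','rb'))
h=cv2.cvtColor(s['color'],cv2.COLOR_RGB2HSV); m=((h[...,1]<60)&(h[...,2]>140)).astype(np.uint8)
k=np.zeros_like(m);k[70:310,268:306]=m[70:310,268:306]
n,l,st,c=cv2.connectedComponentsWithStats(k);i=1+np.argmax(st[1:,4]);M=l==i
v,u=np.nonzero(M);print(st[i])
mid=lambda a,b:[u[(v>=a)&(v<b)].mean(),(v[(v>=a)&(v<b)]).mean()]
A=plane(s,[mid(v.min()+15,v.min()+25),mid(190,210),mid(v.max()-25,v.max()-15)],.026)
E=plane(s,[[u[v<v.min()+3].mean(),v.min()],[u[v>v.max()-3].mean(),v.max()]],.026)
print('axis',A.round(4).tolist(),'ends',E.round(4).tolist(),'len',np.linalg.norm(E[0]-E[1]),'centre',E.mean(0).round(4))
d=A[0]-A[2];print('yaw',np.degrees(np.arctan2(-d[0],d[1])))
print('trough y',plane(s,[[287,165],[287,232]],.018).round(4).tolist())
P=cloud(s)[M];print('depth z',np.nanpercentile(P[:,2],[10,50,90]).round(4))
# two-view height: wrist vs top tip/tail
for a,b in ((E,0),):
  for w,q in (([u[v<v.min()+3].mean(),v.min()],[336,201.1]),([u[v>v.max()-3].mean(),v.max()],[402.1,191.4])): print('tri',tri(s,w,t,q))
E
```

```text
[ 275   78   22  226 4446]
axis [[0.4781, -0.1829, 0.026], [0.4889, -0.2668, 0.026], [0.4987, -0.347, 0.026]] ends [[0.4762, -0.1672, 0.026], [0.5021, -0.3703, 0.026]] len 0.20473143525884424 centre [ 0.4892 -0.2687  0.026 ]
yaw 7.138849926066367
trough y [[0.4863, -0.239, 0.018], [0.4938, -0.2993, 0.018]]
depth z [0.0279 0.0311 0.0326]
tri (array([ 0.47512908, -0.16740706,  0.02361647]), np.float64(0.002395414786898424))
tri (array([ 0.5007615 , -0.36828629,  0.02872574]), np.float64(0.002105887995025197))
```

```bash
python3 -m creep '[{"dx":0.006,"dy":0.004,"dz":0.15,"ax":0,"ay":0,"az":-0.002},{"dx":0.006,"dy":0.004,"dz":0.3,"ax":0,"ay":0,"az":-0.002},{"dx":0.006,"dy":0.004,"dz":0.42,"ax":0,"ay":0,"az":-0.002},{"dx":0.006,"dy":0.004,"dz":0.49,"ax":0,"ay":0,"az":-0.002},{"dx":0.006,"dy":0.004,"dz":0.53,"ax":0,"ay":0,"az":-0.002},{"dx":0.006,"dy":0.004,"dz":0.552,"ax":0,"ay":0,"az":-0.002},{"dx":0.006,"dy":0.004,"dz":0.552,"ax":0,"ay":0,"az":-0.002},{"dx":0.006,"dy":0.004,"dz":0.552,"ax":0,"ay":0,"az":-0.002}]'; python3 -c "
from h import *
show()"
```

```text
clock: 2.6
ee_pos: [0.4894, -0.2668, 0.0227]
tcp_rot: [2.072, 2.359, 0.0]
contact_force: [0.8, 0.8, -0.6]
width: 0.0498
grip_force: 0.0
t 2.6 p [ 0.4894 -0.2668  0.0227] yaw_y 7.42 z [ 0.001 -0.001 -1.   ] F [ 0.8  0.8 -0.6] w 0.0498 g 0.0 q [ 0.76  0.71 -0.49  1.92  0.54  0.64  0.06]
```

Good. Close and lift by 150 mm in a second call.

```bash
python3 -m creep '[{"dx":0,"dy":0,"dz":0,"ax":0,"ay":0,"az":0},{"dx":0,"dy":0,"dz":0,"ax":0,"ay":0,"az":0},{"dx":0,"dy":0,"dz":0,"ax":0,"ay":0,"az":0},{"dx":0,"dy":0,"dz":0,"ax":0,"ay":0,"az":0},{"dx":0,"dy":0,"dz":0,"ax":0,"ay":0,"az":0},{"dx":0,"dy":0,"dz":0,"ax":0,"ay":0,"az":0}]' 5 80 && python3 -m creep '[{"dx":0,"dy":0,"dz":-0.05,"ax":0,"ay":0,"az":0},{"dx":0,"dy":0,"dz":-0.12,"ax":0,"ay":0,"az":0},{"dx":0,"dy":0,"dz":-0.22,"ax":0,"ay":0,"az":0},{"dx":0,"dy":0,"dz":-0.32,"ax":0,"ay":0,"az":0},{"dx":0,"dy":0,"dz":-0.42,"ax":0,"ay":0,"az":0},{"dx":0,"dy":0,"dz":-0.5,"ax":0,"ay":0,"az":0},{"dx":0,"dy":0,"dz":-0.5,"ax":0,"ay":0,"az":0}]'; python3 -c "
from h import *
show()
s=snap('wrist'); save(s,'w2.png'); import pickle; pickle.dump(s,open('w2.pkl','wb'))
rel([.6455,-.165,.082],4.87)"
```

```text
clock: 3.2
ee_pos: [0.4892, -0.2664, 0.0226]
tcp_rot: [2.072, 2.36, -0.0]
contact_force: [-1.5, -0.1, 5.3]
width: 0.014
grip_force: 78.0
clock: 3.9
ee_pos: [0.4904, -0.2666, 0.1502]
tcp_rot: [2.069, 2.357, 0.002]
contact_force: [0.8, 0.3, -1.3]
width: 0.0139
grip_force: 78.3
t 3.9 p [ 0.4904 -0.2666  0.1502] yaw_y 7.45 z [ 0.005 -0.002 -1.   ] F [ 0.8  0.3 -1.3] w 0.0139 g 78.3 q [ 0.85  0.54 -0.61  1.81  0.39  0.91  0.19]
d [0.3221 0.6705 0.2667] |mm| 197.6 rot [[0.0008, 0.0006, 0.0143], [-0.0009, 0.0012, -0.9857]]
```

View pics/w2.png

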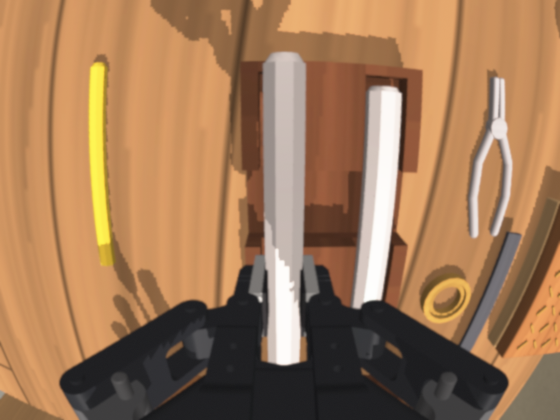

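The drift hangs in the jaws at mid-length: tip at (285,55), pads at row ~270, the thick drift left in its groove.

```bash
cat >> h.py <<'E'
def held(s,zmin,zmax,half=.012,ahead=.11):
    """points of bar held by the tool -> tool-frame axis line (top ridge)"""
    st=bot.state(); T=R.from_rotvec(st['tcp_rot']); P=cloud(s).reshape(-1,3); P=P[~np.isnan(P[:,0])]
    L=T.inv().apply(P-st['ee_pos']); k=(abs(L[:,1])<half)&(L[:,0]>.02)&(L[:,0]<ahead)&(L[:,2]>zmin)&(L[:,2]<zmax); L=L[k]
    a=np.array([[x,*np.median(L[(L[:,0]>x-.005)&(L[:,0]<x+.005)],0)[1:]] for x in np.arange(.03,ahead-.015,.01)])
    print('n',len(L),'tip x',np.percentile(L[:,0],99.7).round(4),'\n',a.round(4).tolist())
    print('slopes y,z vs x',np.polyfit(a[:,0],a[:,1:],1).round(4).tolist())
E
python3 - <<'E'
from h import *
import pickle
s=pickle.load(open('w2.pkl','rb')); held(s,-.04,.04)
E
```

```text
n 8125 tip x 0.0993 
 [[0.03, 0.0009, -0.0104], [0.04, 0.0005, -0.0103], [0.05, 0.0009, -0.0103], [0.06, 0.0009, -0.0103], [0.07, 0.0009, -0.0103], [0.08, 0.0009, -0.0104], [0.09, 0.0009, -0.0102]]
slopes y,z vs x [[0.0034, 0.0013], [0.0006, -0.0104]]
```

```bash
python3 -c "
from h import *
rel([.6427,-.145,.0875],4.87)"
```

```text
d [0.4029 0.6698 0.2446] |mm| 204.8 rot [[0.0008, 0.0006, 0.0143], [-0.0009, 0.0012, -0.9857]]
```

```bash
python3 -m creep '[{"dx":0.05,"dy":0.1,"dz":0,"ax":0,"ay":0,"az":0.005},{"dx":0.12,"dy":0.25,"dz":0,"ax":0,"ay":0,"az":0.01},{"dx":0.2,"dy":0.4,"dz":0.05,"ax":0,"ay":0,"az":0.014},{"dx":0.3,"dy":0.54,"dz":0.12,"ax":0,"ay":0,"az":0.014},{"dx":0.37,"dy":0.63,"dz":0.2,"ax":0,"ay":0,"az":0.014},{"dx":0.403,"dy":0.67,"dz":0.245,"ax":0,"ay":0,"az":0.014},{"dx":0.403,"dy":0.67,"dz":0.245,"ax":0,"ay":0,"az":0.014},{"dx":0.403,"dy":0.67,"dz":0.245,"ax":0,"ay":0,"az":0.014}]'; python3 - <<'E'
from h import *
import pickle
show()
s=snap('wrist'); save(s,'w3.png'); pickle.dump(s,open('w3.pkl','wb')); held(s,-.04,.04,ahead=.098)
rel([.6427,-.145,.0875],4.87)
E
```

```text
clock: 4.75
ee_pos: [0.6408, -0.146, 0.0851]
tcp_rot: [-2.124, -2.313, 0.003]
contact_force: [-0.1, 0.1, -0.8]
width: 0.0138
grip_force: 78.3
t 4.75 p [ 0.6408 -0.146   0.0851] yaw_y 4.88 z [-0.002 -0.001 -1.   ] F [-0.1  0.1 -0.8] w 0.0138 g 78.3 q [ 0.49  0.74 -0.53  1.59  0.45  0.93 -0.11]
n 8013 tip x 0.0977 
 [[0.03, -0.0005, -0.0079], [0.04, -0.0001, -0.0079], [0.05, -0.0001, -0.0079], [0.06, -0.0001, -0.0079], [0.07, -0.0001, -0.008], [0.08, -0.0001, -0.008]]
slopes y,z vs x [[0.0052, -0.0021], [-0.0005, -0.0078]]
d [ 0.0065  0.0074 -0.0067] |mm| 3.0 rot [[-0.0003, 0.0004, -0.0003], [0.0007, 0.0005, 0.9997]]
```

View pics/w3.png

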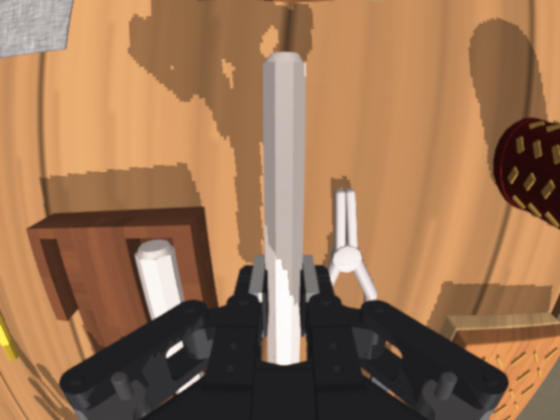

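The wrist view shows the drift pointing ahead to the tip at (285,55), clear of the pliers; the roller lies just beyond the top edge. I'll correct and settle, then measure the drift against the roller with the fixed cameras.

```bash
python3 -m creep '[{"dx":0.006,"dy":0.007,"dz":-0.007,"ax":0,"ay":0,"az":0},{"dx":0.006,"dy":0.007,"dz":-0.007,"ax":0,"ay":0,"az":0},{"dx":0.006,"dy":0.007,"dz":-0.007,"ax":0,"ay":0,"az":0},{"dx":0.006,"dy":0.007,"dz":-0.007,"ax":0,"ay":0,"az":0}]'; python3 - <<'E'
from h import *
from scipy.optimize import least_squares
show()
st=bot.state(); Qs=[]
for n in('scene','top','wrist'):
    s=snap(n); P=cloud(s).reshape(-1,3)
    d=np.array([-.085,.9964,0]); c=np.array([.632,-.0118,.09]); v=P-c; t=v@d; r=np.linalg.norm(v-np.outer(t,d),axis=1)
    k=(t>-.12)&(t<-.042)&(r<.02); Q=P[k]; T=t[k]
    x=np.array([c[0],c[2],-.085,0.])
    def f(p): 
        ax=np.array([p[2],1,p[3]]);ax/=np.linalg.norm(ax);w=Q-[p[0],-.0118,p[1]];return np.linalg.norm(w-np.outer(w@ax,ax),axis=1)-.0083
    o=least_squares(f,x,loss='soft_l1',f_scale=.001); kk=(t>-.15)&(t<-.0)&(r<.015)
    print(n,len(Q),'x,z at mouth',o.x[:2].round(4),'slopes',o.x[2:].round(4),'at tip x,z',(o.x[:2]-.034*o.x[2:]).round(4),'tip t',np.percentile(t[kk],99).round(4))
    print('   z range',np.percentile(Q[:,2],[50,95]).round(4))
show()
E
```

```text
clock: 5.2
ee_pos: [0.6434, -0.1435, 0.0877]
tcp_rot: [2.124, 2.314, 0.0]
contact_force: [-0.1, -0.4, -0.9]
width: 0.0137
grip_force: 78.3
t 5.2 p [ 0.6434 -0.1435  0.0877] yaw_y 4.89 z [ 0. -0. -1.] F [-0.1 -0.4 -0.9] w 0.0137 g 78.3 q [ 0.49  0.74 -0.54  1.59  0.44  0.93 -0.12]
scene 133 x,z at mouth [0.6311 0.0914] slopes [-0.0716 -0.0034] at tip x,z [0.6335 0.0916] tip t -0.0339
   z range [0.0977 0.1011]
top 153 x,z at mouth [0.6313 0.0895] slopes [-0.0743 -0.0139] at tip x,z [0.6338 0.09  ] tip t -0.0318
   z range [0.0967 0.101 ]
wrist 7802 x,z at mouth [0.6323 0.0888] slopes [-0.0827  0.0008] at tip x,z [0.6351 0.0888] tip t -0.0336
   z range [0.0961 0.0976]
t 5.35 p [ 0.6435 -0.1431  0.0874] yaw_y 4.92 z [ 0. -0. -1.] F [ 0.2  0.2 -0.5] w 0.0139 g 78.3 q [ 0.48  0.74 -0.54  1.59  0.44  0.93 -0.12]
```

```bash
python3 -m creep '[{"dx":0.03,"dy":0,"dz":0,"ax":0,"ay":0,"az":0},{"dx":0.06,"dy":0,"dz":0,"ax":0,"ay":0,"az":0},{"dx":0.1,"dy":0,"dz":0,"ax":0,"ay":0,"az":0},{"dx":0.13,"dy":0,"dz":0,"ax":0,"ay":0,"az":0},{"dx":0.16,"dy":0,"dz":0,"ax":0,"ay":0,"az":0},{"dx":0.18,"dy":0,"dz":0,"ax":0,"ay":0,"az":0},{"dx":0.2,"dy":0,"dz":0,"ax":0,"ay":0,"az":0},{"dx":0.2,"dy":0,"dz":0,"ax":0,"ay":0,"az":0}]'; python3 -c "
from h import *
show(); held(snap('wrist'),-.04,.04,ahead=.07)"
```

```text
clock: 6.15
ee_pos: [0.6393, -0.0922, 0.0874]
tcp_rot: [-2.123, -2.316, -0.001]
contact_force: [0.8, 1.1, -1.8]
width: 0.0142
grip_force: 78.3
t 6.15 p [ 0.6393 -0.0922  0.0874] yaw_y 4.99 z [ 0.  0. -1.] F [ 0.8  1.1 -1.8] w 0.0142 g 78.3 q [ 0.41  0.73 -0.53  1.63  0.44  0.91 -0.2 ]
n 4919 tip x 0.0699 
 [[0.03, -0.0003, -0.0087], [0.04, -0.0003, -0.0086], [0.05, -0.0003, -0.0086]]
slopes y,z vs x [[0.001, 0.0015], [-0.0003, -0.0087]]
```

```bash
python3 -m creep '[{"dx":0.04,"dy":0,"dz":0,"ax":0,"ay":0,"az":0},{"dx":0.08,"dy":0,"dz":0,"ax":0,"ay":0,"az":0},{"dx":0.11,"dy":0,"dz":0,"ax":0,"ay":0,"az":0},{"dx":0.14,"dy":0,"dz":0,"ax":0,"ay":0,"az":0},{"dx":0.17,"dy":0,"dz":0,"ax":0,"ay":0,"az":0},{"dx":0.19,"dy":0,"dz":0,"ax":0,"ay":0,"az":0},{"dx":0.19,"dy":0,"dz":0,"ax":0,"ay":0,"az":0},{"dx":0.19,"dy":0,"dz":0,"ax":0,"ay":0,"az":0}]'; python3 -c "
from h import *
show()
s=snap('wrist'); save(s,'w4.png')"
```

```text
clock: 7.0
ee_pos: [0.6352, -0.046, 0.0873]
tcp_rot: [2.124, 2.315, -0.0]
contact_force: [0.1, -0.3, -0.8]
width: 0.0139
grip_force: 78.3
t 7.0 p [ 0.6352 -0.046   0.0873] yaw_y 4.93 z [-0. -0. -1.] F [ 0.1 -0.3 -0.8] w 0.0139 g 78.3 q [ 0.34  0.71 -0.53  1.65  0.44  0.89 -0.27]
```

View pics/w4.png

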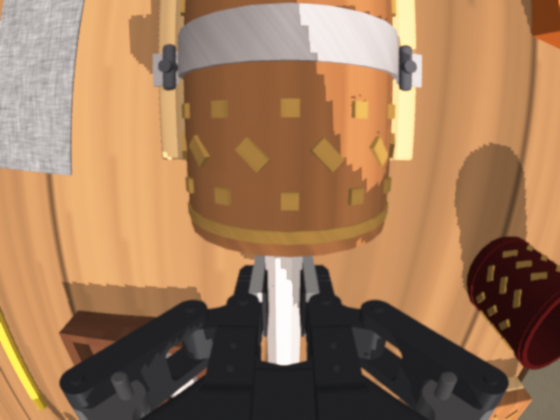

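The drift is about 66 mm into the bore, with the pads just clear of the end face (row 255). Release, rise, back off 80 mm.

```bash
python3 -m creep '[{"dx":0,"dy":0,"dz":0,"ax":0,"ay":0,"az":0},{"dx":0,"dy":0,"dz":0,"ax":0,"ay":0,"az":0},{"dx":0,"dy":0,"dz":0,"ax":0,"ay":0,"az":0},{"dx":0,"dy":0,"dz":0,"ax":0,"ay":0,"az":0},{"dx":0,"dy":0,"dz":0,"ax":0,"ay":0,"az":0}]' 45 && python3 -m creep '[{"dx":0,"dy":0,"dz":-0.08,"ax":0,"ay":0,"az":0},{"dx":0,"dy":0,"dz":-0.17,"ax":0,"ay":0,"az":0},{"dx":0,"dy":0,"dz":-0.24,"ax":0,"ay":0,"az":0},{"dx":-0.08,"dy":0,"dz":-0.24,"ax":0,"ay":0,"az":0},{"dx":-0.2,"dy":0,"dz":-0.24,"ax":0,"ay":0,"az":0},{"dx":-0.32,"dy":0,"dz":-0.24,"ax":0,"ay":0,"az":0},{"dx":-0.32,"dy":0,"dz":-0.24,"ax":0,"ay":0,"az":0},{"dx":-0.32,"dy":0,"dz":-0.24,"ax":0,"ay":0,"az":0}]'; python3 - <<'E'
from h import *
show()
for n in('scene','top','wrist'):
    s=snap(n); P=cloud(s).reshape(-1,3)
    d=np.array([-.085,.9964,0]); e=np.array([.9964,.085,0]);c=np.array([.632,-.0118,.09]); v=P-c; t=v@d; w=v@e
    for a in (-.13,-.115,-.1,-.08,-.06,-.04,-.02):
        k=(abs(t-a)<.008)&(abs(w)<.015)&(P[:,2]>.06)&(P[:,2]<.11)
        if k.sum()>3: print(n,a,k.sum(),'side',np.median(w[k]).round(4),'ztop',np.percentile(P[k,2],[50,85]).round(4))
    k=(abs(w)<.012)&(P[:,2]>.06)&(P[:,2]<.11)&(t<-.01); print('  tail t',np.percentile(t[k],[0,1]).round(4) if k.any() else None)
E
```

```text
clock: 7.55
ee_pos: [0.6352, -0.0459, 0.0874]
tcp_rot: [2.124, 2.315, 0.0]
contact_force: [0.0, 0.3, -0.2]
width: 0.0448
grip_force: 0.0
clock: 8.35
ee_pos: [0.6419, -0.1264, 0.1471]
tcp_rot: [-2.126, -2.313, 0.0]
contact_force: [-0.4, -0.0, -0.2]
width: 0.0445
grip_force: 0.0
t 8.35 p [ 0.6419 -0.1264  0.1471] yaw_y 4.82 z [-0.  0. -1.] F [-0.4 -0.  -0.2] w 0.0445 g 0.0 q [ 0.48  0.68 -0.56  1.54  0.4   1.04 -0.1 ]
scene -0.13 41 side 0.0037 ztop [0.0848 0.0881]
scene -0.115 43 side 0.0042 ztop [0.087  0.0893]
scene -0.1 27 side 0.0068 ztop [0.0878 0.0894]
scene -0.08 26 side 0.0073 ztop [0.0884 0.091 ]
scene -0.06 28 side 0.007 ztop [0.0907 0.0933]
scene -0.04 39 side 0.0064 ztop [0.0925 0.0939]
scene -0.02 39 side 0.0039 ztop [0.0931 0.095 ]
  tail t [-0.6478 -0.6431]
top -0.115 7 side -0.001 ztop [0.0845 0.0864]
top -0.1 29 side -0.0011 ztop [0.0867 0.0907]
top -0.08 32 side -0.0017 ztop [0.0872 0.0898]
top -0.06 30 side -0.0011 ztop [0.0891 0.0926]
top -0.04 33 side 0.0001 ztop [0.0911 0.0943]
top -0.02 31 side -0.0006 ztop [0.0911 0.0941]
  tail t [-0.7116 -0.7108]
wrist -0.13 449 side 0.0026 ztop [0.0842 0.0856]
wrist -0.115 586 side 0.0025 ztop [0.0851 0.0864]
wrist -0.1 638 side 0.0024 ztop [0.0861 0.0874]
wrist -0.08 703 side 0.0029 ztop [0.0875 0.0887]
wrist -0.06 764 side 0.0028 ztop [0.0889 0.0903]
wrist -0.04 832 side 0.0027 ztop [0.0902 0.0916]
wrist -0.02 819 side 0.0027 ztop [0.0916 0.093 ]
  tail t [-0.1365 -0.1339]
```

```bash
python3 -m creep '[{"dx":0,"dy":0.004,"dz":0.08,"ax":0,"ay":0.022,"az":0},{"dx":0,"dy":0.004,"dz":0.16,"ax":0,"ay":0.022,"az":0},{"dx":0,"dy":0.004,"dz":0.22,"ax":0,"ay":0.022,"az":0},{"dx":0,"dy":0.004,"dz":0.26,"ax":0,"ay":0.022,"az":0},{"dx":0,"dy":0.004,"dz":0.292,"ax":0,"ay":0.022,"az":0},{"dx":0,"dy":0.004,"dz":0.292,"ax":0,"ay":0.022,"az":0},{"dx":0,"dy":0.004,"dz":0.292,"ax":0,"ay":0.022,"az":0},{"dx":0,"dy":0.004,"dz":0.292,"ax":0,"ay":0.022,"az":0}]' && python3 -m creep '[{"dx":0,"dy":0,"dz":0,"ax":0,"ay":0,"az":0},{"dx":0,"dy":0,"dz":0,"ax":0,"ay":0,"az":0},{"dx":0,"dy":0,"dz":0,"ax":0,"ay":0,"az":0},{"dx":0,"dy":0,"dz":0,"ax":0,"ay":0,"az":0},{"dx":0,"dy":0,"dz":0,"ax":0,"ay":0,"az":0},{"dx":0,"dy":0,"dz":0,"ax":0,"ay":0,"az":0}]' 5 100; python3 - <<'E'
from h import *
show()
s=snap('wrist'); save(s,'w5.png');held(s,-.04,.04)
E
```

```text
clock: 9.3
ee_pos: [0.6436, -0.1253, 0.0752]
tcp_rot: [-2.089, -2.278, -0.073]
contact_force: [-0.2, 0.1, 0.4]
width: 0.0447
grip_force: 0.0
clock: 9.9
ee_pos: [0.6433, -0.1255, 0.0744]
tcp_rot: [-2.089, -2.277, -0.073]
contact_force: [0.8, -0.4, 0.4]
width: 0.0131
grip_force: 97.5
t 9.9 p [ 0.6433 -0.1255  0.0744] yaw_y 4.92 z [-0.005  0.069 -0.998] F [ 0.8 -0.4  0.4] w 0.0131 g 97.5 q [ 0.51  0.77 -0.56  1.59  0.4   0.92 -0.09]
n 10149 tip x 0.1097 
 [[0.03, 0.0001, -0.0103], [0.04, 0.0001, -0.0103], [0.05, 0.0001, -0.0103], [0.06, 0.0004, -0.0103], [0.07, 0.0004, -0.0104], [0.08, 0.0004, -0.0105], [0.09, 0.0004, -0.0104]]
slopes y,z vs x [[0.0083, -0.0035], [-0.0002, -0.0101]]
```

View pics/w5.png

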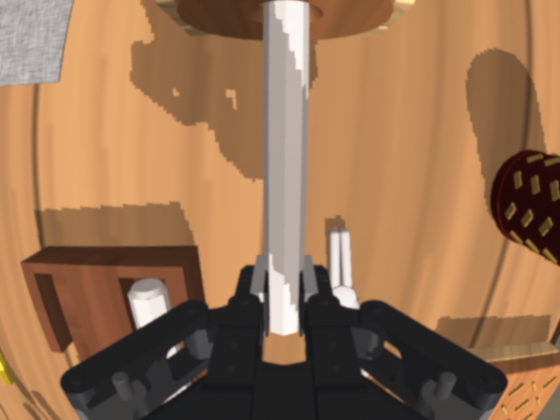

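The drift is regripped near its tail (pads at row ~280, tail at 335), aligned with the tool. Now level it.

```bash
python3 -m creep '[{"dx":0.001,"dy":-0.001,"dz":-0.013,"ax":0,"ay":-0.0055,"az":0},{"dx":0.002,"dy":-0.002,"dz":-0.026,"ax":0,"ay":-0.011,"az":0},{"dx":0.003,"dy":-0.004,"dz":-0.039,"ax":0,"ay":-0.0165,"az":0},{"dx":0.004,"dy":-0.005,"dz":-0.052,"ax":0,"ay":-0.022,"az":0},{"dx":0.004,"dy":-0.005,"dz":-0.052,"ax":0,"ay":-0.022,"az":0},{"dx":0.004,"dy":-0.005,"dz":-0.052,"ax":0,"ay":-0.022,"az":0}]' && python3 -m creep '[{"dx":0.02,"dy":0,"dz":0,"ax":0,"ay":0,"az":0},{"dx":0.04,"dy":0,"dz":0,"ax":0,"ay":0,"az":0},{"dx":0.06,"dy":0,"dz":0,"ax":0,"ay":0,"az":0},{"dx":0.08,"dy":0,"dz":0,"ax":0,"ay":0,"az":0},{"dx":0.1,"dy":0,"dz":0,"ax":0,"ay":0,"az":0},{"dx":0.12,"dy":0,"dz":0,"ax":0,"ay":0,"az":0},{"dx":0.12,"dy":0,"dz":0,"ax":0,"ay":0,"az":0}]'; python3 -c "
from h import *
show();held(snap('wrist'),-.04,.04,ahead=.085)"
```

```text
clock: 10.55
ee_pos: [0.6418, -0.1252, 0.0875]
tcp_rot: [2.123, 2.315, -0.0]
contact_force: [0.0, -0.6, -1.5]
width: 0.0126
grip_force: 97.5
clock: 11.25
ee_pos: [0.6393, -0.0943, 0.0874]
tcp_rot: [-2.122, -2.316, -0.001]
contact_force: [-0.5, 1.0, -1.4]
width: 0.0129
grip_force: 97.5
t 11.25 p [ 0.6393 -0.0943  0.0874] yaw_y 5.0 z [ 0.     0.001 -1.   ] F [-0.5  1.  -1.4] w 0.0129 g 97.5 q [ 0.41  0.73 -0.52  1.63  0.43  0.91 -0.19]
n 7445 tip x 0.0848 
 [[0.03, 0.0001, -0.0097], [0.04, 0.0001, -0.0096], [0.05, 0.0001, -0.0095], [0.06, 0.0001, -0.0095], [0.07, 0.0001, -0.0094]]
slopes y,z vs x [[0.0003, 0.0084], [0.0001, -0.0099]]
```

```bash
python3 -m creep '[{"dx":0.02,"dy":0,"dz":0,"ax":0,"ay":0,"az":0},{"dx":0.04,"dy":0,"dz":0,"ax":0,"ay":0,"az":0},{"dx":0.06,"dy":0,"dz":0,"ax":0,"ay":0,"az":0},{"dx":0.08,"dy":0,"dz":0,"ax":0,"ay":0,"az":0},{"dx":0.1,"dy":0,"dz":0,"ax":0,"ay":0,"az":0}]' && python3 -m creep '[{"dx":0.02,"dy":0,"dz":0,"ax":0,"ay":0,"az":0},{"dx":0.04,"dy":0,"dz":0,"ax":0,"ay":0,"az":0},{"dx":0.056,"dy":0,"dz":0,"ax":0,"ay":0,"az":0},{"dx":0.056,"dy":0,"dz":0,"ax":0,"ay":0,"az":0},{"dx":0.056,"dy":0,"dz":0,"ax":0,"ay":0,"az":0},{"dx":0.056,"dy":0,"dz":0,"ax":0,"ay":0,"az":0},{"dx":0.056,"dy":0,"dz":0,"ax":0,"ay":0,"az":0}]'; python3 - <<'E'
from h import *
show(); held(snap('wrist'),-.04,.04,ahead=.05)
s=snap('top'); save(s,'t2.png'); c=snap('scene')
a=cv2.resize(s['color'][120:190,190:310],None,fx=4,fy=4,interpolation=3);b=cv2.resize(c['color'][200:270,300:400],None,fx=3.2,fy=4,interpolation=3)
cv2.imwrite('pics/c2.png',np.hstack([a,b])[...,::-1])
E
```

```text
clock: 11.8
ee_pos: [0.6373, -0.075, 0.0873]
tcp_rot: [2.125, 2.308, -0.006]
contact_force: [1.4, -10.5, -1.5]
width: 0.0129
grip_force: 97.5
clock: 12.5
ee_pos: [0.6359, -0.0564, 0.0873]
tcp_rot: [-2.123, -2.315, -0.001]
contact_force: [0.9, 0.6, -1.0]
width: 0.0125
grip_force: 97.6
t 12.5 p [ 0.6359 -0.0564  0.0873] yaw_y 4.94 z [ 0.  0. -1.] F [ 0.9  0.6 -1. ] w 0.0125 g 97.6 q [ 0.35  0.71 -0.52  1.65  0.43  0.89 -0.25]
n 1849 tip x 0.0499 
 [[0.03, 0.0, -0.0096]]
slopes y,z vs x [[0.0007, -0.1595], [0.0, -0.0048]]h.py:46: RankWarning: Polyfit may be poorly conditioned
  print('slopes y,z vs x',np.polyfit(a[:,0],a[:,1:],1).round(4).tolist())
```

View pics/c2.png

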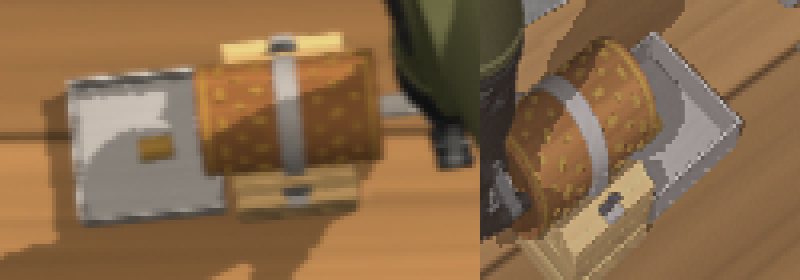

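The crop shows the bush lying in the tin at (155,148), clear of the roller's end; the push force rose to 10 N and fell to zero. Now draw back to a third depth and let go, to regrip in the middle.

```bash
python3 -m creep '[{"dx":-0.04,"dy":0,"dz":0,"ax":0,"ay":0,"az":0},{"dx":-0.08,"dy":0,"dz":0,"ax":0,"ay":0,"az":0},{"dx":-0.13,"dy":0,"dz":0,"ax":0,"ay":0,"az":0},{"dx":-0.18,"dy":0,"dz":0,"ax":0,"ay":0,"az":0},{"dx":-0.23,"dy":0,"dz":0,"ax":0,"ay":0,"az":0},{"dx":-0.27,"dy":0,"dz":0,"ax":0,"ay":0,"az":0},{"dx":-0.27,"dy":0,"dz":0,"ax":0,"ay":0,"az":0},{"dx":-0.27,"dy":0,"dz":0,"ax":0,"ay":0,"az":0}]' && python3 - <<'E'
from h import *
show(); held(snap('wrist'),-.04,.04)
s=snap('top'); h=cv2.cvtColor(s['color'],cv2.COLOR_RGB2HSV); P=cloud(s)
b=P[154:161,225:233].reshape(-1,3); print('bush',b.mean(0).round(4),b[:,2].max().round(4))
E
```

```text
clock: 13.45
ee_pos: [0.6416, -0.124, 0.0873]
tcp_rot: [-2.124, -2.314, -0.0]
contact_force: [-0.5, 0.1, -1.3]
width: 0.0124
grip_force: 97.7
t 13.45 p [ 0.6416 -0.124   0.0873] yaw_y 4.9 z [-0.  0. -1.] F [-0.5  0.1 -1.3] w 0.0124 g 97.7 q [ 0.45  0.74 -0.53  1.6   0.44  0.92 -0.14]
n 10012 tip x 0.1097 
 [[0.03, -0.0001, -0.0097], [0.04, -0.0, -0.0095], [0.05, -0.0, -0.0093], [0.06, 0.0, -0.0093], [0.07, 0.0, -0.0092], [0.08, 0.0004, -0.009], [0.09, 0.0001, -0.0089]]
slopes y,z vs x [[0.0045, 0.0117], [-0.0002, -0.01]]
bush [0.6152 0.1564 0.0172] 0.0276
```

```bash
python3 -m creep '[{"dx":0,"dy":0,"dz":0,"ax":0,"ay":0,"az":0},{"dx":0,"dy":0,"dz":0,"ax":0,"ay":0,"az":0},{"dx":0,"dy":0,"dz":0,"ax":0,"ay":0,"az":0},{"dx":0,"dy":0,"dz":0,"ax":0,"ay":0,"az":0},{"dx":0,"dy":0,"dz":0,"ax":0,"ay":0,"az":0}]' 45 && python3 -m creep '[{"dx":0,"dy":0,"dz":-0.08,"ax":0,"ay":0,"az":0},{"dx":0,"dy":0,"dz":-0.17,"ax":0,"ay":0,"az":0},{"dx":0,"dy":0,"dz":-0.24,"ax":0,"ay":0,"az":0},{"dx":0.08,"dy":0,"dz":-0.24,"ax":0,"ay":0,"az":0},{"dx":0.2,"dy":0,"dz":-0.24,"ax":0,"ay":0.022,"az":0},{"dx":0.31,"dy":0,"dz":-0.24,"ax":0,"ay":0.022,"az":0},{"dx":0.31,"dy":0,"dz":-0.24,"ax":0,"ay":0.022,"az":0},{"dx":0.31,"dy":0,"dz":-0.24,"ax":0,"ay":0.022,"az":0}]'; python3 - <<'E'
from h import *
show(); st=bot.state()
s=snap('wrist'); P=cloud(s).reshape(-1,3)
d=np.array([-.085,.9964,0]); e=np.array([.9964,.085,0]);c=np.array([.632,-.0118,.09]); v=P-c; t=v@d; w=v@e
for a in (-.09,-.06,-.04,-.02):
    k=(abs(t-a)<.008)&(abs(w)<.015)&(P[:,2]>.06)&(P[:,2]<.11)
    if k.sum()>3: print(a,k.sum(),'side',np.median(w[k]).round(4),'ztop',np.percentile(P[k,2],[50,85]).round(4))
q=st['ee_pos']-c; print('tcp t,w',q@d,q@e)
E
```

```text
clock: 14.05
ee_pos: [0.6417, -0.1239, 0.0874]
tcp_rot: [2.124, 2.315, 0.0]
contact_force: [-0.3, 0.2, 1.3]
width: 0.0452
grip_force: 0.0
clock: 14.85
ee_pos: [0.6351, -0.0463, 0.1475]
tcp_rot: [-2.087, -2.279, -0.072]
contact_force: [0.0, -1.1, 0.1]
width: 0.0451
grip_force: 0.0
t 14.85 p [ 0.6351 -0.0463  0.1475] yaw_y 5.01 z [-0.006  0.068 -0.998] F [ 0.  -1.1  0.1] w 0.0451 g 0.0 q [ 0.41  0.66 -0.59  1.58  0.33  1.01 -0.17]
-0.09 423 side 0.0011 ztop [0.0864 0.0878]
-0.06 522 side 0.0016 ztop [0.0886 0.0899]
-0.04 596 side 0.0015 ztop [0.0899 0.0913]
-0.02 668 side 0.0014 ztop [0.0913 0.0928]
tcp t,w -0.03466824554103332 0.00010399234302601625
```

```bash
python3 -m creep '[{"dx":-0.005,"dy":0.004,"dz":0.08,"ax":0,"ay":0,"az":0},{"dx":-0.01,"dy":0.004,"dz":0.16,"ax":0,"ay":0,"az":0},{"dx":-0.015,"dy":0.004,"dz":0.22,"ax":0,"ay":0,"az":0},{"dx":-0.018,"dy":0.004,"dz":0.255,"ax":0,"ay":0,"az":0},{"dx":-0.019,"dy":0.004,"dz":0.274,"ax":0,"ay":0,"az":0},{"dx":-0.019,"dy":0.004,"dz":0.274,"ax":0,"ay":0,"az":0},{"dx":-0.019,"dy":0.004,"dz":0.274,"ax":0,"ay":0,"az":0}]' && python3 -m creep '[{"dx":0,"dy":0,"dz":0,"ax":0,"ay":0,"az":0},{"dx":0,"dy":0,"dz":0,"ax":0,"ay":0,"az":0},{"dx":0,"dy":0,"dz":0,"ax":0,"ay":0,"az":0},{"dx":0,"dy":0,"dz":0,"ax":0,"ay":0,"az":0},{"dx":0,"dy":0,"dz":0,"ax":0,"ay":0,"az":0},{"dx":0,"dy":0,"dz":0,"ax":0,"ay":0,"az":0}]' 5 100; python3 -c "
from h import *
show()"
```

```text
clock: 15.6
ee_pos: [0.6365, -0.0467, 0.0793]
tcp_rot: [-2.089, -2.277, -0.073]
contact_force: [0.1, 0.0, 0.4]
width: 0.045
grip_force: 0.0
clock: 16.2
ee_pos: [0.6364, -0.0467, 0.079]
tcp_rot: [-2.089, -2.277, -0.073]
contact_force: [0.5, 0.7, 4.2]
width: 0.0124
grip_force: 97.6
t 16.2 p [ 0.6364 -0.0467  0.079 ] yaw_y 4.92 z [-0.005  0.069 -0.998] F [0.5 0.7 4.2] w 0.0124 g 97.6 q [ 0.39  0.74 -0.56  1.65  0.38  0.88 -0.21]
```

```bash
python3 -m creep '[{"dx":0,"dy":-0.001,"dz":-0.008,"ax":0,"ay":-0.0055,"az":0},{"dx":0.001,"dy":-0.002,"dz":-0.016,"ax":0,"ay":-0.011,"az":0},{"dx":0.001,"dy":-0.003,"dz":-0.024,"ax":0,"ay":-0.0165,"az":0},{"dx":0.002,"dy":-0.004,"dz":-0.031,"ax":0,"ay":-0.022,"az":0},{"dx":0.002,"dy":-0.004,"dz":-0.031,"ax":0,"ay":-0.022,"az":0},{"dx":0.002,"dy":-0.004,"dz":-0.031,"ax":0,"ay":-0.022,"az":0}]' && python3 -m creep '[{"dx":-0.04,"dy":0,"dz":0,"ax":0,"ay":0,"az":0},{"dx":-0.09,"dy":0,"dz":0,"ax":0,"ay":0,"az":0},{"dx":-0.15,"dy":0,"dz":0,"ax":0,"ay":0,"az":0},{"dx":-0.22,"dy":0,"dz":0,"ax":0,"ay":0,"az":0},{"dx":-0.29,"dy":0,"dz":0,"ax":0,"ay":0,"az":0},{"dx":-0.36,"dy":0,"dz":0,"ax":0,"ay":0,"az":0},{"dx":-0.4,"dy":0,"dz":0,"ax":0,"ay":0,"az":0},{"dx":-0.4,"dy":0,"dz":0,"ax":0,"ay":0,"az":0}]'; python3 -c "
from h import *
show(); s=snap('wrist'); held(s,-.04,.04); rel([.415,-.06,.2],-2.5)"
```

```text
clock: 16.8
ee_pos: [0.635, -0.0464, 0.0862]
tcp_rot: [-2.123, -2.315, 0.0]
contact_force: [3.0, 0.8, -4.5]
width: 0.0122
grip_force: 97.7
clock: 17.6
ee_pos: [0.6433, -0.1495, 0.0862]
tcp_rot: [2.128, 2.311, -0.002]
contact_force: [0.3, 0.3, -0.8]
width: 0.0123
grip_force: 97.9
t 17.6 p [ 0.6433 -0.1495  0.0862] yaw_y 4.73 z [-0.    -0.001 -1.   ] F [ 0.3  0.3 -0.8] w 0.0123 g 97.9 q [ 0.48  0.74 -0.52  1.58  0.43  0.93 -0.1 ]
n 8811 tip x 0.1005 
 [[0.03, -0.0003, -0.0106], [0.04, -0.0005, -0.0106], [0.05, -0.0001, -0.0107], [0.06, -0.0001, -0.0107], [0.07, -0.0001, -0.0108], [0.08, -0.0, -0.0108], [0.09, 0.0, -0.0108]]
slopes y,z vs x [[0.0073, -0.0026], [-0.0006, -0.0106]]
d [ 0.4256 -0.8811 -0.4545] |mm| 269.7 rot [[-0.0001, -0.0, 0.0407], [0.0001, -0.0001, -0.9593]]
```

```bash
python3 -m creep '[{"dx":0.005,"dy":-0.06,"dz":-0.1,"ax":0,"ay":0,"az":0.01},{"dx":0.015,"dy":-0.18,"dz":-0.2,"ax":0,"ay":0,"az":0.02},{"dx":0.03,"dy":-0.34,"dz":-0.2,"ax":0,"ay":0,"az":0.03},{"dx":0.045,"dy":-0.52,"dz":-0.2,"ax":0,"ay":0,"az":0.04},{"dx":0.06,"dy":-0.7,"dz":-0.2,"ax":0,"ay":0,"az":0.04},{"dx":0.07,"dy":-0.83,"dz":-0.2,"ax":0,"ay":0,"az":0.04},{"dx":0.074,"dy":-0.9,"dz":-0.2,"ax":0,"ay":0,"az":0.04},{"dx":0.074,"dy":-0.9,"dz":-0.2,"ax":0,"ay":0,"az":0.04}]'; python3 -c "
from h import *
show(); rel([.4165,.0985,.06],-2.5)"
```

```text
clock: 18.45
ee_pos: [0.4152, -0.1466, 0.1367]
tcp_rot: [-2.263, -2.177, 0.003]
contact_force: [0.3, -0.4, -0.8]
width: 0.0127
grip_force: 98.0
t 18.45 p [ 0.4152 -0.1466  0.1367] yaw_y -2.22 z [-0.002 -0.001 -1.   ] F [ 0.3 -0.4 -0.8] w 0.0127 g 98.0 q [ 0.7   0.4  -0.57  2.11  0.32  0.72 -0.12]
d [ 0.98   -0.0323  0.3062] |mm| 256.8 rot [[-0.0006, 0.0002, 0.0016], [-0.0004, -0.001, -0.9984]]
```

```bash
python3 -m creep '[{"dx":0.08,"dy":-0.003,"dz":0,"ax":0,"ay":0,"az":0.0016},{"dx":0.23,"dy":-0.01,"dz":0.03,"ax":0,"ay":0,"az":0.0016},{"dx":0.42,"dy":-0.015,"dz":0.08,"ax":0,"ay":0,"az":0.0016},{"dx":0.61,"dy":-0.02,"dz":0.14,"ax":0,"ay":0,"az":0.0016},{"dx":0.79,"dy":-0.025,"dz":0.22,"ax":0,"ay":0,"az":0.0016},{"dx":0.92,"dy":-0.03,"dz":0.28,"ax":0,"ay":0,"az":0.0016},{"dx":0.98,"dy":-0.032,"dz":0.306,"ax":0,"ay":0,"az":0.0016},{"dx":0.98,"dy":-0.032,"dz":0.306,"ax":0,"ay":0,"az":0.0016}]' && python3 -m creep '[{"dx":0,"dy":0,"dz":0,"ax":0,"ay":0,"az":0},{"dx":0,"dy":0,"dz":0,"ax":0,"ay":0,"az":0}]';  python3 - <<'E'
from h import *
show(); s=snap('wrist'); held(s,-.04,.04)
show(); rel([.4165,.0985,.008],-2.5)
h=cv2.cvtColor(s['color'],cv2.COLOR_RGB2HSV)
t=snap('top'); h=cv2.cvtColor(t['color'],cv2.COLOR_RGB2HSV);save(t,'t3.png')
E
```

```text
clock: 19.25
ee_pos: [0.42, 0.1023, 0.0593]
tcp_rot: [-2.262, -2.178, -0.003]
contact_force: [-0.1, -1.7, -1.2]
width: 0.0122
grip_force: 97.9
clock: 19.45
ee_pos: [0.42, 0.0972, 0.0602]
tcp_rot: [2.271, 2.17, 0.0]
contact_force: [-0.1, -0.5, -2.0]
width: 0.012
grip_force: 97.9
t 19.45 p [0.42   0.0972 0.0602] yaw_y -2.61 z [ 0.001 -0.    -1.   ] F [-0.1 -0.5 -2. ] w 0.012 g 97.9 q [ 0.03  0.51 -0.44  2.22  0.46  0.5  -0.82]
n 9020 tip x 0.1027 
 [[0.03, 0.0, -0.0109], [0.04, -0.0004, -0.0109], [0.05, -0.0, -0.0109], [0.06, -0.0, -0.011], [0.07, -0.0, -0.011], [0.08, 0.0, -0.011], [0.09, 0.0, -0.011]]
slopes y,z vs x [[0.0028, -0.0021], [-0.0002, -0.0108]]
t 19.5 p [0.42   0.0969 0.0603] yaw_y -2.65 z [ 0.001 -0.    -1.   ] F [-0.   0.6 -0.7] w 0.0122 g 97.9 q [ 0.03  0.51 -0.44  2.22  0.46  0.5  -0.82]
d [ 0.0058 -0.0144  0.209 ] |mm| 52.4 rot [[0.0002, 0.0001, -0.0008], [0.0001, -0.0003, 0.9992]]
```

View pics/t3.png

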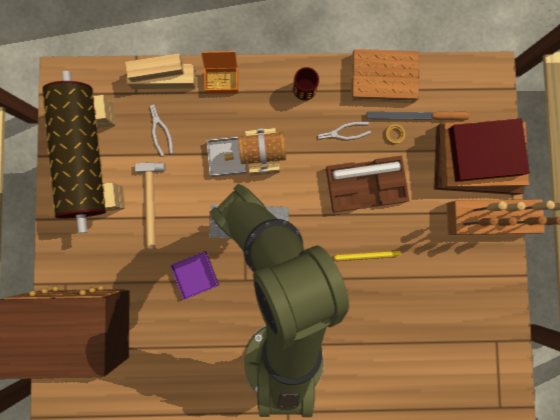

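The top view shows the bush in the tin at (229,156), the case with only the thick drift, and the arm over the mat. Lower the drift as far as the fingertips allow.

```bash
python3 -m creep '[{"dx":0.006,"dy":-0.014,"dz":0.05,"ax":0,"ay":0,"az":0},{"dx":0.006,"dy":-0.014,"dz":0.09,"ax":0,"ay":0,"az":0},{"dx":0.006,"dy":-0.014,"dz":0.13,"ax":0,"ay":0,"az":0},{"dx":0.006,"dy":-0.014,"dz":0.155,"ax":0,"ay":0,"az":0},{"dx":0.006,"dy":-0.014,"dz":0.168,"ax":0,"ay":0,"az":0},{"dx":0.006,"dy":-0.014,"dz":0.176,"ax":0,"ay":0,"az":0},{"dx":0.006,"dy":-0.014,"dz":0.18,"ax":0,"ay":0,"az":0},{"dx":0.006,"dy":-0.014,"dz":0.18,"ax":0,"ay":0,"az":0}]'; python3 -c "
from h import *
show();s=snap('wrist');held(s,-.04,.04)
st=bot.state();P=cloud(s).reshape(-1,3);L=R.from_rotvec(st['tcp_rot']).inv().apply(P-st['ee_pos'])
k=(abs(L[:,0]-.06)<.02)&(abs(abs(L[:,1])-.025)<.007);print('mat below tcp',np.nanmedian(L[k,2]))"
```

```text
clock: 20.35
ee_pos: [0.4162, 0.0995, 0.015]
tcp_rot: [2.27, 2.171, 0.0]
contact_force: [-0.6, 0.1, -0.1]
width: 0.0123
grip_force: 98.0
t 20.35 p [0.4162 0.0995 0.015 ] yaw_y -2.55 z [ 0.  0. -1.] F [-0.6  0.1 -0.1] w 0.0123 g 98.0 q [-0.06  0.59 -0.34  2.26  0.55  0.36 -0.91]
n 11418 tip x 0.1097 
 [[0.03, -0.0, -0.0104], [0.04, -0.0, -0.0103], [0.05, 0.0, -0.0103], [0.06, 0.0, -0.0105], [0.07, 0.0, -0.0105], [0.08, 0.0, -0.0106], [0.09, 0.0, -0.0104]]
slopes y,z vs x [[0.0007, -0.003], [-0.0, -0.0103]]
mat below tcp 0.013941627223209435
```

```bash
python3 -m creep '[{"dx":0,"dy":0,"dz":0.005,"ax":0,"ay":0,"az":0},{"dx":0,"dy":0,"dz":0.005,"ax":0,"ay":0,"az":0},{"dx":0,"dy":0,"dz":0.005,"ax":0,"ay":0,"az":0}]' - 20 && python3 -m creep '[{"dx":0,"dy":0,"dz":0,"ax":0,"ay":0,"az":0},{"dx":0,"dy":0,"dz":0,"ax":0,"ay":0,"az":0},{"dx":0,"dy":0,"dz":0,"ax":0,"ay":0,"az":0},{"dx":0,"dy":0,"dz":0,"ax":0,"ay":0,"az":0},{"dx":0,"dy":0,"dz":0,"ax":0,"ay":0,"az":0},{"dx":0,"dy":0,"dz":0,"ax":0,"ay":0,"az":0}]' 45 && python3 -m creep '[{"dx":0,"dy":0,"dz":-0.04,"ax":0,"ay":0,"az":0},{"dx":0,"dy":0,"dz":-0.12,"ax":0,"ay":0,"az":0},{"dx":0,"dy":0,"dz":-0.24,"ax":0,"ay":0,"az":0},{"dx":0,"dy":0,"dz":-0.4,"ax":0,"ay":0,"az":0},{"dx":0,"dy":0,"dz":-0.56,"ax":0,"ay":0,"az":0},{"dx":0,"dy":0,"dz":-0.6,"ax":0,"ay":0,"az":0},{"dx":0,"dy":0,"dz":-0.6,"ax":0,"ay":0,"az":0},{"dx":0,"dy":0,"dz":-0.6,"ax":0,"ay":0,"az":0}]'; python3 - <<'E'
from h import *
show(); s=snap('wrist'); save(s,'w6.png')
E
```

```text
clock: 20.7
ee_pos: [0.4163, 0.0995, 0.0146]
tcp_rot: [2.27, 2.171, 0.001]
contact_force: [-2.5, -0.6, 11.3]
width: 0.0124
grip_force: 105.2
clock: 21.3
ee_pos: [0.4161, 0.0994, 0.0136]
tcp_rot: [-2.27, -2.171, 0.0]
contact_force: [-0.0, 1.1, 0.6]
width: 0.0449
grip_force: 0.0
clock: 22.1
ee_pos: [0.4156, 0.0989, 0.1632]
tcp_rot: [2.271, 2.171, -0.001]
contact_force: [-0.9, -0.3, 1.2]
width: 0.0452
grip_force: 0.0
t 22.1 p [0.4156 0.0989 0.1632] yaw_y -2.59 z [-0.001 -0.001 -1.   ] F [-0.9 -0.3  1.2] w 0.0452 g 0.0 q [ 0.16  0.34 -0.6   2.1   0.28  0.77 -0.66]
```

View pics/w6.png

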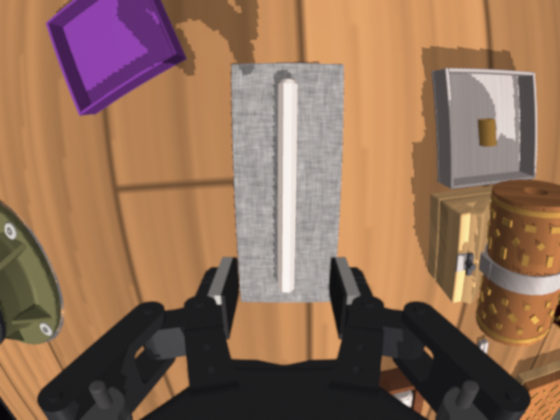

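The wrist view shows the drift lying centred on the mat, from (288,80) to (286,290), with the bush in the tin at (487,132) and the robot clear of everything. I'm handing in.

```bash
python3 -c "
from station import bot
print(bot.finish_job())"
```

```text
the job is handed in; nothing more can be done
None
```

The bush dropped into the tin, the drift lies on the felt mat (let go a few millimetres above it), and I handed the job in at about 22 s; the hand-in returned no verdict.

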